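# Shut the red air valve under the sliding cover

### The job

Shut the red valve in the grey compressed-air valve box: push the blue cover that hides it all the way across to the other end of the box, then push the red handle round until it is fully shut, square across its pipe. Pushing with the fingertips is all it takes: do not lift the cover off its ledges, leave the black handle as it is, and do not disturb the things lying round the box.

Things in the scene. Friction and masses are not known exactly. Their poses are not given: they have to be found in the camera images.
- valve_box: Grey open-topped box fixed to the desk, 148 (x) x 256 (y) x 69 mm high. Origin: centre of underside; x away from the robot, y along its length. Cavity 120 (x) x 240 (y) mm, floor at 6 mm. The cover slides along y on ledges 64 mm up, its plate flush with the rim at 69 mm. One half holds the red-handled valve, hidden by the half-length cover; the other the black-handled one, in view
- red_valve: Fixed brass valve and pipe (along x) in the half of the box hidden at the start. Origin: on the desk plane at the centre of that half of the cavity, 58.5 mm along the box's +y or -y from the box's origin; axes as the box's. The handle's vertical pivot stands at x +25, y -5 mm from this origin. Brass at the pivot reaches 44 mm up, elsewhere 40 mm or less
- red_handle (a joint): Red handle: 0 = open, pointing along the box's -x; grows clockwise from above to the stop at 1.57 = shut, pointing along the box's +y. Starts at 0 to 0.25. A bar 12 mm wide reaching 55 mm from its pivot, 43 to 55 mm above the desk. Friction (about 3 N at 40 mm from the pivot) keeps it where it is left
- red_tip (a point): Point on the red handle 50 mm from its pivot, at mid-height (49 mm above the desk)
- cover_rib (a point): Centre of the push rib on the loose blue cover, 78 mm above the desk. Cover: flat plate 133 (x) x 121 (y) x 5 mm, about 0.4 kg. The grey rib stands across its middle, 60 (x) x 12 (y) mm, 69 to 87 mm above the desk. Axes as the box's. The cover can travel about 118 mm along the box's y to the far end wall
- black_tip (a point): Point on the black handle (same size and motion as the red one) 50 mm from its pivot, 49 mm above the desk; must stay as it is
- reel: Solder reel standing on its flange, 60 mm across, 35 mm high, beside the box; bystander. Origin: centre of its underside
- screwdriver: Screwdriver with orange handle, 230 mm long, 28 mm high; bystander. Origin: centre of its underside
- bulb: White LED bulb lying on its side, 121 x 68 mm, 69 mm high; bystander. Origin: centre of its underside
- glue: White glue bottle with orange tip, 47 mm across, 148 mm high; bystander. Origin: centre of its underside
- file: Flat steel file without handle, 200 x 16 x 4 mm; bystander. Origin: centre of its underside

How it is judged:
On the way, in this order (a step that is already met when the one before it is completed fails the run):
1. the cover has been slid across to the other end of the box, still on its ledges ((y of cover_rib in the frame of red_valve above 0.106 m or y of cover_rib in the frame of red_valve below -0.106 m) and z of cover_rib in the frame of valve_box below 0.083 m), for 0.2 s.
2. the red handle has been pushed shut (value of joint red_handle above 1.45 rad), for 0.2 s.
At the end, for the whole second after the job is handed in: The cover lies flat on its ledges at the other end of the box (slid at least 106 of its 118 mm), the red handle is turned to within 0.12 rad of its shut stop (joint above 1.45), the black handle's tip is within 12 mm of where it was (all of step 1 and z of cover_rib in the frame of valve_box above 0.073 m and angle between cover_rib's own z axis and vertical below 0.05 rad and value of joint red_handle above 1.45 rad and distance of black_tip from where it was at the start of the episode below 0.012 m); the robot touches nothing.
It fails at once if the cover is lifted or tipped off its ledges (z of cover_rib in the frame of valve_box above 0.09 m or angle between cover_rib's own z axis and vertical above 0.15 rad).
It fails at once if the black handle is moved (distance of black_tip from where it was at the start of the episode above 0.015 m).
It fails at once if a thing lying round the box is disturbed (distance of any of reel, screwdriver, file, bulb, glue from where it was at the start of the episode above 0.03 m).
It also fails if it takes over 43 s, if anything falls off the work surface, if the arm or the gripper's body presses on something with over 40 N, if the wrist force passes 120 N, or if a joint passes its speed limit or range.

### The arm

A 7-joint arm with a two-finger parallel gripper is mounted at the origin on a cart in front of the work surface, level with it; the furniture and walls round the work are solid. World frame = base frame: x ahead of the robot, y to its left, z up, the work surface at z = 0. Lengths are in m, angles in rad, forces in N, time in s.
With the tool pointing down it reaches from about 0.4 to 0.85 m from the base axis. Payload 10.4 kg.
Tool frame: the origin (TCP) lies between the finger pads; the fingertips stand 14 mm ahead of it and the grasp point (between the pads) lies 5 mm behind it; z points along the fingers, y is the direction in which the jaws open and shut (so a half turn about z gives the same grasp; the last joint's range is limited). The gripper opens to 87 mm and grips with 3 to 60 N. Pads are 19 mm wide; open, the fingers measure 117 mm over their backs; the gripper's body (75 mm by 190 mm) begins 51 mm behind the grasp point.
Start: joints at [1.176, 0.332, -0.065, 1.46, 0.022, 1.35, -0.088], TCP at [0.227, -0.582, 0.237] pointing down, gripper open.
Joint ranges: [-2.6, 2.6], [-0.5, 2.12], [-1.47, 1.34], [0.16, 2.42], [-1.27, 4.41], [0.06, 2.06], [-2.6, 2.6]. Speed limits (rad/s): [2.22, 2.22, 2.79, 2.79, 3.14, 3.14, 3.14].

### API

Orientations are given as a unit quaternion [x, y, z, w].
In Python, from bench import readout, camera, calibration, order gives the robot as it stands.
- The arm moves only by the tool apply_moves, never from a script. Its argument "deltas" is a list of rows, each an object with "translation": the shift along the world's x, y, z in m, a list of three; "turn": the turn, a rotation vector about the world's x, y, z in rad, a list of three; "hand": the finger opening in m, from 0 to 0.087. A call has 1 to 5 rows; each row shifts and turns the pose as measured when the row begins; what a row does not reach is not made up. A row lasts 1/10 s, in which the tool goes at most 50 mm and 8.59 degrees, less where a joint would pass 70% of its speed; a pose out of reach is approached as far as the arm can. A call with a gripper value outside its range is refused whole. The fingers move at their own pace and stop on an object; "newtons" is the grip in N (left out, the last holds). Time passes only in rows, so rows that do not move let the fingers close. It gives the time, the measured TCP pose, the force and the opening at its end, in the units of the state.
- readout.read_state(): the state, without advancing time (a new reading comes with each control period).
- camera(name): name is "scene" or "side" or "wrist"; returns the picture (400x640x3 uint8, red, green, blue); there is no depth.
- calibration(name): a dict with "fx", "fy", "cx", "cy" (pixels), "D" ([k1, k2, p1, p2, k3] as OpenCV has them; the pictures are not rectified), "extrinsics" (4x4, takes a point from world to camera coordinates). Camera axes: x right, y down, z forward; pixel columns grow to the right and rows downward; lengths in m; the calibration is good to about 2 mm. A picture is of the moment at which its call begins: read the wrist's pose just before it. calibration takes no time and is no camera call; for the wrist camera it gives the pose at the moment of the call.
- order.close_job(): hands the job in, once; it reports no verdict.
The state is a dict: "time": time; "joint_positions": joint angles; "joint_vel": joint speeds; "joint_torque": joint torques, N m; "ee_pos": TCP position; "eef_rot": TCP orientation; "ft_force": force on the tool from outside, world axes, zero at the start; "torque": the same for the moment, N m; "width": finger opening in m.
Only numpy, scipy, OpenCV 4.12 (cv2) and the standard library are available. Lean on these libraries where they do the work, as an engineer would, in place of code of your own. Each camera call takes 0.05 s, during which the arm holds its last target. There are 200 camera calls.

## Working session

There is one attempt and no reset: what is moved stays moved. The work goes in short steps, Python scripts to look and compute and a tool call to move; the robot and the scene stay as the last step left them, time stands still between calls to the robot, and variables do not carry over. Pictures are saved under pics/ and viewed, about 8 in all and at most 12, crops included, and the job is handed in when it is done.

Besides the shell and the picture viewer there is one more tool, called after ">>>" by a JSON object that holds its "method" and its "body", one argument or row to a line. apply_moves: Moves the arm, as the interface text tells. Its arguments: {"type":"object","properties":{"deltas":{"type":"array","items":{"type":"object","properties":{"translation":{"type":"array","items":{"type":"number"}},"turn":{"type":"array","items":{"type":"number"}},"hand":{"type":"number"}}}},"newtons":{"type":"number"}},"required":["deltas"]}

```bash
mkdir -p pics; ls; python3 - <<'E'
from bench import readout, camera, calibration
import cv2
for n in ("scene","side"):
    cv2.imwrite(f"pics/{n}0.png",camera(n)[:,:,::-1]); c=calibration(n); print(n,{k:(v if k!="extrinsics" else [[round(x,4) for x in r] for r in v]) for k,v in c.items()})
s=readout.read_state();print(s["time"],s["ee_pos"],s["eef_rot"],s["ft_force"],s["width"])
E
```

```text
pics
scene {'fx': 403.86227369074265, 'fy': 403.86227369074265, 'cx': 319.38381005877943, 'cy': 193.87127421479147, 'D': array([0.00139754, 0.        , 0.        , 0.        , 0.        ]), 'extrinsics': [[np.float64(-0.8305), np.float64(-0.5569), np.float64(-0.0071), np.float64(0.3907)], [np.float64(-0.3338), np.float64(0.5079), np.float64(-0.7941), np.float64(0.2654)], [np.float64(0.4458), np.float64(-0.6571), np.float64(-0.6078), np.float64(1.0866)], [np.float64(0.0), np.float64(0.0), np.float64(0.0), np.float64(1.0)]]}
side {'fx': 437.7540842841828, 'fy': 437.7540842841828, 'cx': 319.3451438062942, 'cy': 191.574724374481, 'D': array([-0.00751756,  0.        ,  0.        ,  0.        ,  0.        ]), 'extrinsics': [[np.float64(0.9995), np.float64(0.033), np.float64(-0.0009), np.float64(-0.5015)], [np.float64(0.0149), np.float64(-0.4747), np.float64(-0.88), np.float64(0.0596)], [np.float64(-0.0294), np.float64(0.8795), np.float64(-0.4749), np.float64(1.5407)], [np.float64(0.0), np.float64(0.0), np.float64(0.0), np.float64(1.0)]]}
0.1 [ 0.2269367  -0.58199705  0.23583967] [ 9.82767723e-01  1.84843733e-01 -1.48401128e-04 -6.12693452e-04] [-0.32176348  0.82089113 -0.04874079] 0.08726917979275181
```

View pics/scene0.png

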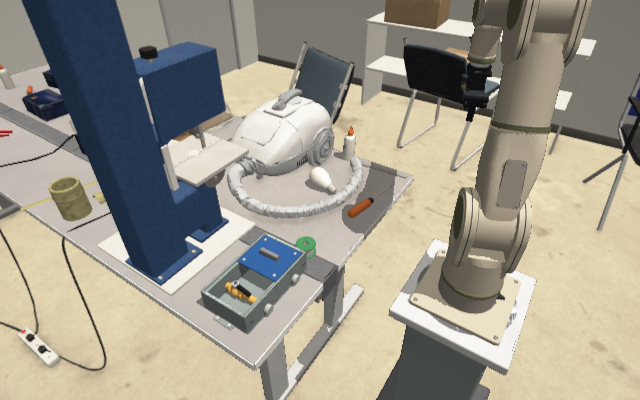

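View pics/side0.png

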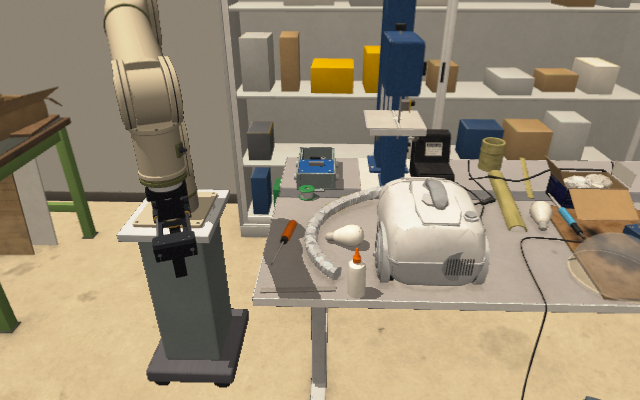

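The scene view shows the box around (255,280): the blue cover is on the far half, rib at about (270,253), and the black handle is in the near, open half. The reel is at (306,245) and the drill press is next to the box. The side view shows the box at (317,167). I'll zoom in on both next.

```bash
python3 - <<'E'
import cv2,numpy as np
a=cv2.imread("pics/scene0.png")[220:340,190:340]; b=cv2.imread("pics/side0.png")[140:210,260:380]
A=cv2.resize(a,None,fx=5.2,fy=5,interpolation=cv2.INTER_CUBIC)
cv2.imwrite("pics/z0.png",cv2.resize(a,(750,600),interpolation=cv2.INTER_CUBIC))
cv2.imwrite("pics/z1.png",cv2.resize(b,(720,420),interpolation=cv2.INTER_CUBIC))
E
```

```text
(no output)
```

View pics/z0.png

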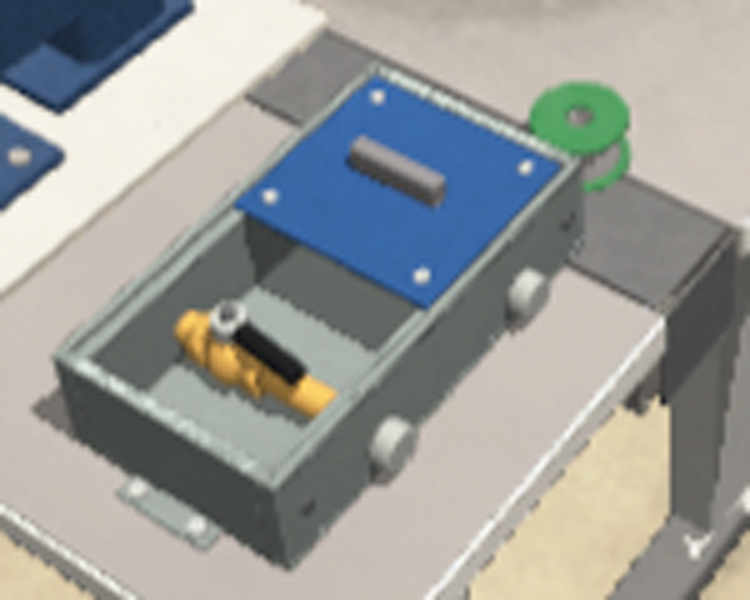

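View pics/z1.png

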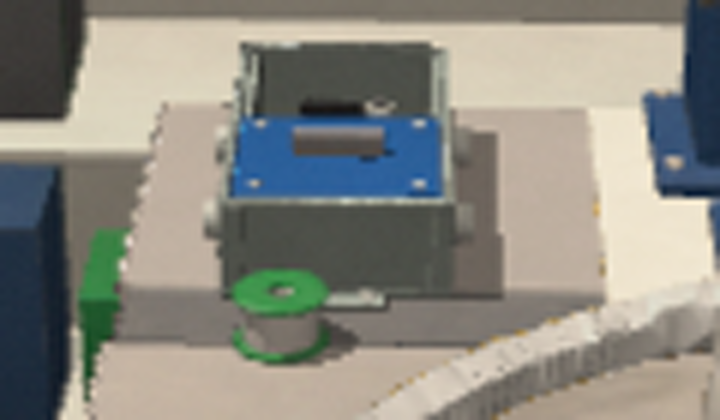

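```bash
cat > h.py <<'E'
import numpy as np, cv2
from bench import calibration
def proj(c,P):
    E=np.array(c["extrinsics"],float); K=np.array([[c["fx"],0,c["cx"]],[0,c["fy"],c["cy"]],[0,0,1]])
    return cv2.projectPoints(np.array(P,float).reshape(-1,3),cv2.Rodrigues(E[:3,:3])[0],E[:3,3],K,np.array(c["D"],float))[0][:,0]
def ray(c,uv,z):
    E=np.array(c["extrinsics"],float); K=np.array([[c["fx"],0,c["cx"]],[0,c["fy"],c["cy"]],[0,0,1]])
    n=cv2.undistortPoints(np.array(uv,float).reshape(1,1,2),K,np.array(c["D"],float))[0,0]
    d=E[:3,:3].T@np.r_[n,1]; o=-E[:3,:3].T@E[:3,3]; return o+d*(z-o[2])/d[2]
E
cat > fit.py <<'E'
from h import *
from scipy.optimize import least_squares
X,Y,H=.074,.128,.069
sc=calibration("scene"); sd=calibration("side")
z0=lambda p:np.array(p)/5+[189.6,219.6]
z1=lambda p:np.array(p)/6+[259.6,139.6]
S=[((X,Y,H),(57,360)),((-X,Y,H),(275,490)),((-X,-Y,H),(582,165)),((X,-Y,H),(375,68)),((-X,Y,0),(290,568)),((X,Y,0),(80,425)),((-X,-Y,0),(580,255))]
T=[((-X,-Y,H),(222,203)),((X,-Y,H),(452,205)),((-X,Y,H),(240,45)),((X,Y,H),(445,45)),((-X,-Y,0),(220,293)),((X,-Y,0),(450,297))]
def W(p,P):
    c,s=np.cos(p[3]),np.sin(p[3]); P=np.array(P); return P@np.array([[c,-s,0],[s,c,0],[0,0,1]]).T+p[:3]
f=lambda p,s=1,t=1:np.r_[(proj(sc,W(p,[a for a,_ in S]))-[z0(b) for _,b in S]).ravel()*s,(proj(sd,W(p,[a for a,_ in T]))-[z1(b) for _,b in T]).ravel()*t]
for s,t in((1,1),(1,0),(0,1)):
    r=least_squares(f,[.5,-.3,0,0],args=(s,t),loss="soft_l1"); print(s,t,r.x.round(4)); 
    if s==t: print(r.fun.reshape(-1,2).round(1).tolist())
    if s==t: p=r.x
c=W(p,[[0,-.0585,0]])[0]
def loc(v): d=v-p[:3]; return np.array([[np.cos(p[3]),np.sin(p[3])],[-np.sin(p[3]),np.cos(p[3])]])@d[:2]
for n,uv in(("rib +x end top +y",(350,155)),("rib -x end top +y",(437,190)),("rib +x,-y",(360,138)),("rib -x -y",(443,178))):
    w=ray(sc,z0(uv),p[2]+.087); print(n,w.round(3),loc(w).round(4))
w=ray(sc,z0((579,115)),p[2]+.035);print("reel",w.round(3),loc(w).round(3))
for n,uv in(("glue",(356,295)),):print(n,ray(sd,uv,0))
E
python3 fit.py
```

```text
1 1 [ 0.4786  0.2909 -0.0045  0.015 ]
[[-1.2, -0.9], [-0.2, 0.1], [-0.1, -0.9], [-0.2, -1.1], [0.2, 1.6], [-0.8, 3.2], [1.0, -2.0], [-1.3, 0.0], [-0.1, -0.0], [-0.3, 0.0], [0.3, 0.2], [-0.4, 1.3], [-0.0, 0.9]]
1 0 [ 0.4894  0.2806 -0.0229  0.0054]
0 1 [ 0.4782  0.3221 -0.0178  0.0207]
rib +x end top +y [0.504 0.242 0.082] [ 0.0245 -0.0491]
rib -x end top +y [0.448 0.236 0.082] [-0.0316 -0.054 ]
rib +x,-y [0.508 0.229 0.082] [ 0.0282 -0.0622]
rib -x -y [0.451 0.228 0.082] [-0.0289 -0.0628]
reel [0.45  0.105 0.03 ] [-0.032 -0.185]
glue [ 0.6120399  -0.42670407  0.        ]
```

>>> {"method": "apply_moves", "body": {
  "deltas": [
    {"translation": [0.025,0.035,0.02],"turn": [0,0,-0.08],"hand": 0},
    {"translation": [0.025,0.035,0.015],"turn": [0,0,-0.08],"hand": 0},
    {"translation": [0.025,0.04,0.015],"turn": [0,0,-0.08],"hand": 0},
    {"translation": [0.025,0.04,0.015],"turn": [0,0,-0.08],"hand": 0},
    {"translation": [0.025,0.04,0.01],"turn": [0,0,-0.03],"hand": 0}
  ]
}}

```text
time: 0.6
ee_pos: [0.3478, -0.3891, 0.3077]
eef_rot: [1.0, -0.002, -0.003, -0.004]
ft_force: [1.5, 0.8, 0.4]
width: 0.055
```

>>> {"method": "apply_moves", "body": {
  "deltas": [
    {"translation": [0.02,0.045,0],"turn": [0,0,0],"hand": 0},
    {"translation": [0.02,0.045,0],"turn": [0,0,0],"hand": 0},
    {"translation": [0.01,0.048,0],"turn": [0,0,0],"hand": 0},
    {"translation": [0.01,0.048,0],"turn": [0,0,0],"hand": 0},
    {"translation": [0,0.048,0],"turn": [0,0,0],"hand": 0}
  ]
}}

```text
time: 1.1
ee_pos: [0.4095, -0.1495, 0.308]
eef_rot: [1.0, -0.002, -0.002, -0.004]
ft_force: [1.0, 0.7, 0.5]
width: 0.0149
```

>>> {"method": "apply_moves", "body": {
  "deltas": [
    {"translation": [0,0.048,0],"turn": [0,0,0],"hand": 0},
    {"translation": [0,0.048,0],"turn": [0,0,0],"hand": 0},
    {"translation": [0,0.048,0],"turn": [0,0,0],"hand": 0},
    {"translation": [0,0.048,0],"turn": [0,0,0],"hand": 0},
    {"translation": [0,0.048,0],"turn": [0,0,0],"hand": 0}
  ]
}}

```text
time: 1.6
ee_pos: [0.4067, 0.1, 0.307]
eef_rot: [1.0, -0.002, -0.003, -0.003]
ft_force: [1.5, -0.4, -0.4]
width: 0.0005
```

```bash
python3 - <<'E'
from bench import readout, camera, calibration
import cv2,numpy as np
s=readout.read_state();c=calibration("wrist");print(s["time"],s["ee_pos"],s["eef_rot"]);E=np.array(c["extrinsics"],float);print(-E[:3,:3].T@E[:3,3],E[:3,:3].round(3),c["fx"])
from h import proj
print(proj(c,[[.479,.289,.069],[.479,.23,.087]]))
E
```

```text
1.6 [0.40667823 0.10003861 0.30701105] [ 0.99999154 -0.00196935 -0.00254923 -0.00255881]
[0.47802512 0.09924567 0.45458222] [[-0.005 -1.    -0.005]
 [-0.964  0.003  0.265]
 [-0.265  0.006 -0.964]] 288.2275096834582
[[179.04638656 122.64852701]
 [218.38880501 121.96210571]]
```

```bash
python3 - <<'E'
from bench import camera, calibration
import cv2,pickle
c=calibration("wrist"); im=camera("wrist"); pickle.dump(c,open("w1.pkl","wb"))
cv2.imwrite("pics/w1.png",im[:,:,::-1])
E
```

>>> {"method": "apply_moves", "body": {
  "deltas": [
    {"translation": [0.01,0.045,0],"turn": [0,0,0.005],"hand": 0},
    {"translation": [0.01,0.045,0],"turn": [0,0,0.005],"hand": 0},
    {"translation": [0,0,0],"turn": [0,0,0],"hand": 0}
  ]
}}

```text
time: 1.95
ee_pos: [0.4236, 0.1979, 0.3073]
eef_rot: [1.0, 0.009, -0.002, -0.004]
ft_force: [0.2, -0.9, 0.2]
width: 0.0008
```

```bash
python3 - <<'E'
from bench import camera, calibration
import cv2,pickle,numpy as np
c=calibration("wrist"); im=camera("wrist"); pickle.dump(c,open("w2.pkl","wb"))
cv2.imwrite("pics/w2.png",im[:,:,::-1])
a=cv2.imread("pics/w1.png")[30:230,80:330]; b=im[30:230,130:380,::-1]
cv2.imwrite("pics/ww.png",np.vstack([cv2.resize(x,None,fx=3,fy=3,interpolation=cv2.INTER_CUBIC)[:,:] for x in (b,)]))
cv2.imwrite("pics/w1z.png",cv2.resize(a,None,fx=3,fy=3,interpolation=cv2.INTER_CUBIC))
E
```

```text
(no output)
```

View pics/ww.png

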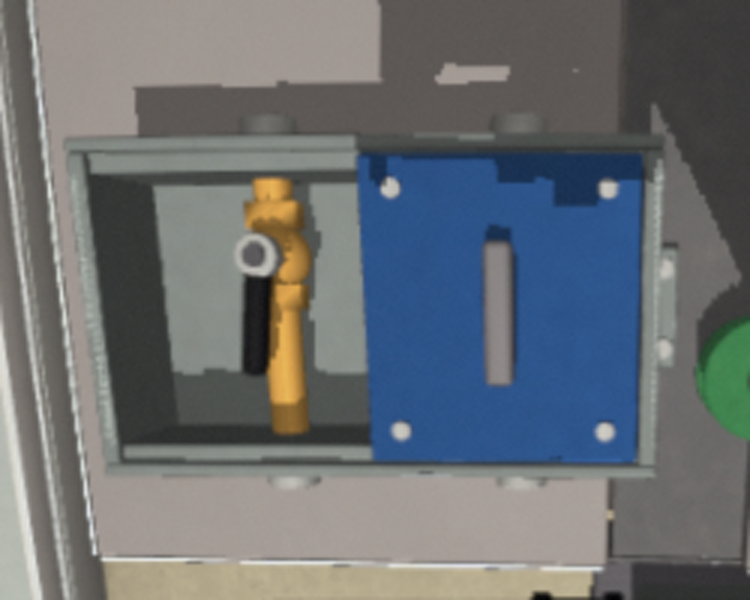

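View pics/w1z.png

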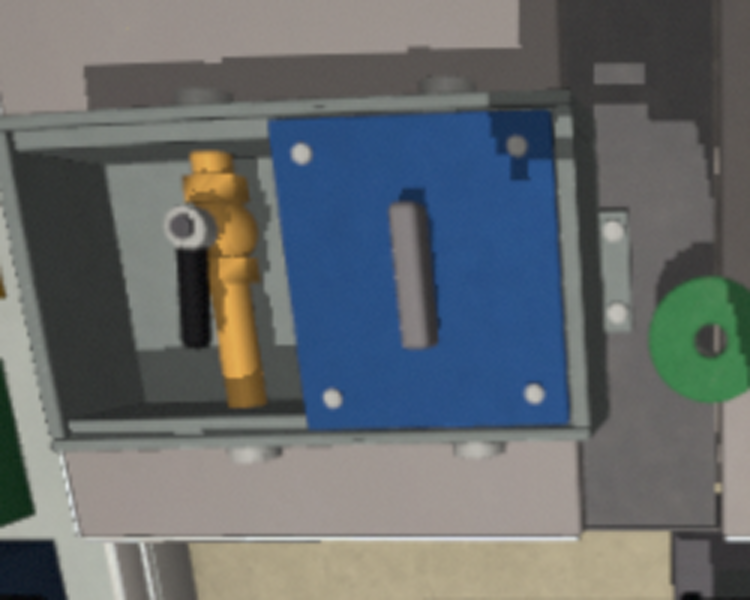

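Both wrist views show the box rim corners clearly: ww (67,143), (108,474), (653,474), (662,140), with the rib at about (500,313). The reel is at right, around (745,378). I'll fit the box from both views and triangulate the rib.

```bash
cat > fit2.py <<'E'
from h import *
import pickle
from scipy.optimize import least_squares
X,Y,H=.074,.128,.069
c1=pickle.load(open("w1.pkl","rb"));c2=pickle.load(open("w2.pkl","rb"))
p2=lambda q:np.array(q)/3+[129.67,29.67]
p1=lambda q:np.array(q)/3+[79.67,29.67]
R=[(X,Y,H),(-X,Y,H),(-X,-Y,H),(X,-Y,H)]
A=p2([(67,143),(108,474),(653,474),(662,140)]);B=p1([(2,118),(57,447),(592,437),(570,92)])
def W(p,P):
    c,s=np.cos(p[3]),np.sin(p[3]); return np.array(P)@np.array([[c,-s,0],[s,c,0],[0,0,1]]).T+p[:3]
f=lambda p:np.r_[(proj(c2,W(p,R))-A).ravel(),(proj(c1,W(p,R))-B).ravel()]
r=least_squares(f,[.48,.29,0,0]);print(r.x.round(4),r.fun.round(1))
g=lambda q:f([q[0],q[1],0,q[2]]);r=least_squares(g,[.48,.29,0]);print(r.x.round(4),r.fun.round(1))
def tri(a,b):
    return least_squares(lambda P:np.r_[proj(c2,P)[0]-p2(a),proj(c1,P)[0]-p1(b)],[.48,.23,.08]).x
for a,b in(((484,242),(390,203)),((513,242),(424,203)),((515,385),(437,347)),((486,385),(402,348)),((390,188),(301,153)),((605,432),(534,394))):print(tri(a,b).round(4))
print("reel",ray(c1,p1((708,340)),.035))
E
python3 fit2.py
```

```text
[ 0.4782  0.2938 -0.0081  0.0117] [ 1.  -1.   1.1 -0.5 -0.5  0.7 -0.4 -1.  -1.9  0.4  1.1  0.6 -0.6  0.5
  0.4  0.4]
[0.478  0.291  0.0124] [-0.5 -1.6  0.   1.   1.9  2.1  2.3 -1.8 -4.9 -0.4 -1.2  2.   0.4  1.8
  1.4 -0.8]
[0.5086 0.2397 0.0831]
[0.509  0.2284 0.0746]
[0.4491 0.2273 0.0766]
[0.4498 0.239  0.0865]
[0.5305 0.2806 0.071 ]
[0.4278 0.1874 0.0708]
reel [0.44854667 0.11059373 0.035     ]
```

>>> {"method": "apply_moves", "body": {
  "deltas": [
    {"translation": [0.028,-0.003,-0.04],"turn": [0,0,-0.006],"hand": 0},
    {"translation": [0.028,0,-0.04],"turn": [0,0,0],"hand": 0},
    {"translation": [0,0,-0.048],"turn": [0,0,0],"hand": 0},
    {"translation": [0,0,-0.045],"turn": [0,0,0],"hand": 0},
    {"translation": [0,0,-0.03],"turn": [0,0,0],"hand": 0}
  ]
}}

```text
time: 2.5
ee_pos: [0.4845, 0.1868, 0.1011]
eef_rot: [1.0, 0.002, 0.003, -0.001]
ft_force: [-0.1, 0.2, -0.1]
width: 0.0005
```

>>> {"method": "apply_moves", "body": {
  "deltas": [
    {"translation": [-0.004,0.003,-0.011],"turn": [0,0,0],"hand": 0},
    {"translation": [0,0.01,0],"turn": [0,0,0],"hand": 0},
    {"translation": [0,0.012,0],"turn": [0,0,0.01],"hand": 0}
  ]
}}

```text
time: 2.8
ee_pos: [0.4787, 0.2077, 0.0868]
eef_rot: [1.0, 0.005, -0.0, 0.001]
ft_force: [-0.4, -0.4, 0.3]
width: 0.0006
```

>>> {"method": "apply_moves", "body": {
  "deltas": [
    {"translation": [0,0.008,0.004],"turn": [0,0,0],"hand": 0},
    {"translation": [0,0.01,0],"turn": [0,0,0],"hand": 0},
    {"translation": [0,0.01,0],"turn": [0,0,0],"hand": 0}
  ]
}}

```text
time: 3.1
ee_pos: [0.4806, 0.2395, 0.0953]
eef_rot: [1.0, 0.005, 0.003, 0.001]
ft_force: [-0.8, -1.1, -0.4]
width: 0.0005
```

>>> {"method": "apply_moves", "body": {
  "deltas": [
    {"translation": [0,0.01,-0.006],"turn": [0,0,0],"hand": 0},
    {"translation": [0,0.01,0],"turn": [0,0,0],"hand": 0},
    {"translation": [0,0.01,0],"turn": [0,0,0],"hand": 0}
  ]
}}

```text
time: 3.4
ee_pos: [0.4815, 0.2716, 0.09]
eef_rot: [1.0, 0.005, 0.004, 0.001]
ft_force: [-1.2, -6.1, 5.2]
width: 0.0004
```

```bash
python3 - <<'E'
from bench import camera, readout
import cv2
a=camera("scene")[200:340,180:340,::-1]; b=camera("side")[110:210,260:380,::-1]
import numpy as np
cv2.imwrite("pics/m1.png",np.hstack([cv2.resize(a,(457,400),interpolation=cv2.INTER_CUBIC),cv2.resize(b,None,fx=2.8,fy=4,interpolation=cv2.INTER_CUBIC)]))
s=readout.read_state();print(s["ft_force"],s["ee_pos"])
E
```

```text
[-0.72001938 -0.00128438 -0.51774592] [0.48100785 0.27318046 0.09007673]
```

View pics/m1.png

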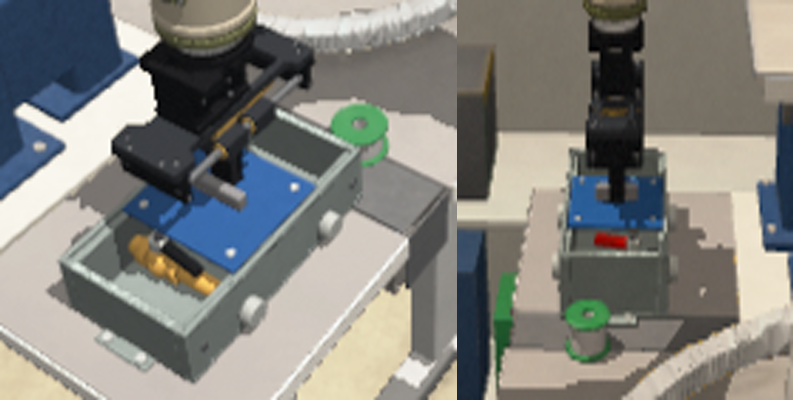

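The cover is sliding flat on its ledges, about halfway across, and the red handle is starting to show. I'll keep pushing.

>>> {"method": "apply_moves", "body": {
  "deltas": [
    {"translation": [0,0.01,0],"turn": [0,0,0],"hand": 0},
    {"translation": [0,0.01,0],"turn": [0,0,0],"hand": 0},
    {"translation": [0,0.01,0],"turn": [0,0,0],"hand": 0},
    {"translation": [0,0.008,0],"turn": [0,0,0],"hand": 0}
  ]
}}

```text
time: 3.9
ee_pos: [0.4813, 0.3089, 0.0896]
eef_rot: [1.0, 0.004, 0.003, 0.004]
ft_force: [-3.3, -9.4, 7.8]
width: 0.0005
```

>>> {"method": "apply_moves", "body": {
  "deltas": [
    {"translation": [0,0.007,0],"turn": [0,0,0],"hand": 0},
    {"translation": [0,0.004,0],"turn": [0,0,0],"hand": 0},
    {"translation": [0,0.003,0],"turn": [0,0,0],"hand": 0}
  ]
}}

```text
time: 4.2
ee_pos: [0.4811, 0.3206, 0.0895]
eef_rot: [1.0, 0.003, 0.001, 0.008]
ft_force: [-2.4, -9.9, 7.0]
width: 0.0004
```

>>> {"method": "apply_moves", "body": {
  "deltas": [
    {"translation": [0,0.005,0],"turn": [0,0,0],"hand": 0},
    {"translation": [0,0.005,0],"turn": [0,0,0],"hand": 0}
  ]
}}

```text
time: 4.4
ee_pos: [0.4811, 0.3274, 0.0894]
eef_rot: [1.0, 0.002, 0.0, 0.012]
ft_force: [-3.6, -9.9, 9.0]
width: 0.0002
```

>>> {"method": "apply_moves", "body": {
  "deltas": [
    {"translation": [0,0.005,0],"turn": [0,0,0],"hand": 0},
    {"translation": [0,0.005,0],"turn": [0,0,0],"hand": 0}
  ]
}}

```text
time: 4.6
ee_pos: [0.481, 0.3341, 0.0894]
eef_rot: [1.0, 0.0, -0.001, 0.016]
ft_force: [-4.2, -10.6, 8.4]
width: 0.0002
```

>>> {"method": "apply_moves", "body": {
  "deltas": [
    {"translation": [0,0.005,0],"turn": [0,0,0],"hand": 0},
    {"translation": [0,0.005,0],"turn": [0,0,0],"hand": 0}
  ]
}}

```text
time: 4.8
ee_pos: [0.4814, 0.3373, 0.0893]
eef_rot: [1.0, -0.002, -0.002, 0.023]
ft_force: [-9.0, -32.3, 25.0]
width: 0.0004
```

```bash
python3 - <<'E'
from bench import camera, readout
import cv2
a=camera("scene")[200:340,180:340,::-1]; b=camera("side")[110:210,260:380,::-1]
import numpy as np
cv2.imwrite("pics/m2.png",np.hstack([cv2.resize(a,(457,400),interpolation=cv2.INTER_CUBIC),cv2.resize(b,None,fx=2.8,fy=4,interpolation=cv2.INTER_CUBIC)]))
s=readout.read_state();print(s["ft_force"],s["ee_pos"])
E
```

```text
[ -7.73357297 -23.22791745  18.72619228] [0.48139726 0.33726056 0.08934669]
```

View pics/m2.png

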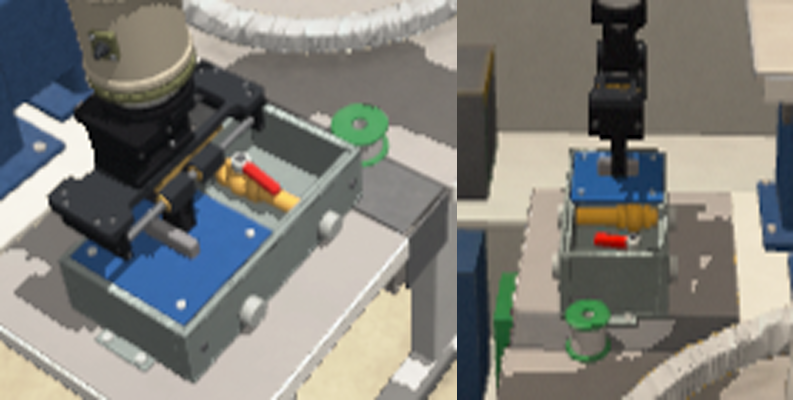

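The cover is at the far end: the force jumped when it hit the stop. The red handle is fully exposed and slightly turned. I'll back off and drop in behind the handle.

>>> {"method": "apply_moves", "body": {
  "deltas": [
    {"translation": [0,-0.02,0.0],"turn": [0,0,0],"hand": 0},
    {"translation": [0,-0.02,0.02],"turn": [0.045,0,0.005],"hand": 0},
    {"translation": [-0.007,-0.04,0.005],"turn": [0,0,0],"hand": 0},
    {"translation": [-0.007,-0.035,0],"turn": [0,0,0],"hand": 0},
    {"translation": [0,-0.02,0],"turn": [0,0,0],"hand": 0}
  ]
}}

```text
time: 5.4
ee_pos: [0.4656, 0.2041, 0.1151]
eef_rot: [1.0, 0.003, -0.002, -0.003]
ft_force: [-0.3, -0.2, -0.4]
width: 0.0004
```

>>> {"method": "apply_moves", "body": {
  "deltas": [
    {"translation": [0,-0.008,-0.01],"turn": [0,0,0],"hand": 0},
    {"translation": [0,0,-0.02],"turn": [0,0,0],"hand": 0}
  ]
}}

```text
time: 5.6
ee_pos: [0.468, 0.1945, 0.0862]
eef_rot: [1.0, 0.001, 0.001, -0.003]
ft_force: [0.7, 0.3, -1.3]
width: 0.0007
```

>>> {"method": "apply_moves", "body": {
  "deltas": [
    {"translation": [0,0.002,-0.015],"turn": [0,0,0],"hand": 0},
    {"translation": [0,0.001,-0.009],"turn": [0,0,0],"hand": 0},
    {"translation": [0,0,0],"turn": [0,0,0],"hand": 0}
  ]
}}

```text
time: 5.9
ee_pos: [0.4662, 0.2, 0.0577]
eef_rot: [1.0, 0.002, -0.001, -0.004]
ft_force: [0.3, -0.7, -0.1]
width: -0.0
```

>>> {"method": "apply_moves", "body": {
  "deltas": [
    {"translation": [0,0.005,0.003],"turn": [0,0,0],"hand": 0},
    {"translation": [0,0.006,0],"turn": [0,0,0],"hand": 0},
    {"translation": [0,0.006,0],"turn": [0,0,0],"hand": 0}
  ]
}}

```text
time: 6.2
ee_pos: [0.4664, 0.2197, 0.0616]
eef_rot: [1.0, 0.003, -0.001, -0.004]
ft_force: [-0.6, -6.2, -1.1]
width: 0.0008
```

>>> {"method": "apply_moves", "body": {
  "deltas": [
    {"translation": [0,0.006,0],"turn": [0,0,0],"hand": 0},
    {"translation": [0,0.006,0],"turn": [0,0,0],"hand": 0},
    {"translation": [0,0.006,0],"turn": [0,0,0],"hand": 0}
  ]
}}

```text
time: 6.5
ee_pos: [0.4672, 0.2358, 0.0617]
eef_rot: [1.0, 0.002, -0.001, -0.001]
ft_force: [0.3, -5.2, -0.2]
width: 0.0006
```

Contact is at about 5 N, which fits the handle's friction. I'll continue along the arc.

>>> {"method": "apply_moves", "body": {
  "deltas": [
    {"translation": [0,0.007,0],"turn": [0,0,0],"hand": 0},
    {"translation": [0.001,0.007,0],"turn": [0,0,0],"hand": 0},
    {"translation": [0.004,0.005,0],"turn": [0,0,0],"hand": 0}
  ]
}}

```text
time: 6.8
ee_pos: [0.4718, 0.2536, 0.0615]
eef_rot: [1.0, 0.001, -0.002, 0.001]
ft_force: [-1.8, -4.1, -0.8]
width: 0.0005
```

>>> {"method": "apply_moves", "body": {
  "deltas": [
    {"translation": [0.006,0.005,0],"turn": [0,0,0],"hand": 0},
    {"translation": [0.006,0.004,0],"turn": [0,0,0],"hand": 0},
    {"translation": [0.006,0.001,0],"turn": [0,0,0],"hand": 0}
  ]
}}

```text
time: 7.1
ee_pos: [0.4882, 0.265, 0.0609]
eef_rot: [1.0, 0.002, -0.005, 0.002]
ft_force: [-30.1, -7.3, 19.6]
width: 0.0007
```

>>> {"method": "apply_moves", "body": {
  "deltas": [
    {"translation": [0.002,0,0],"turn": [0,0,0],"hand": 0},
    {"translation": [0,0,0],"turn": [0,0,0],"hand": 0},
    {"translation": [-0.012,-0.003,0],"turn": [0,0,0],"hand": 0},
    {"translation": [-0.01,-0.01,0.01],"turn": [0,0,0],"hand": 0},
    {"translation": [0,-0.01,0.045],"turn": [0,0,0],"hand": 0}
  ]
}}

```text
time: 7.6
ee_pos: [0.464, 0.2453, 0.1128]
eef_rot: [1.0, 0.004, -0.011, 0.001]
ft_force: [1.1, -0.2, 0.6]
width: 0.0008
```

>>> {"method": "apply_moves", "body": {
  "deltas": [
    {"translation": [0,-0.01,0.048],"turn": [0,0,0],"hand": 0},
    {"translation": [-0.01,-0.01,0.048],"turn": [0,0,0],"hand": 0},
    {"translation": [-0.01,-0.01,0.048],"turn": [0,0,0],"hand": 0},
    {"translation": [-0.01,0,0.03],"turn": [0,0,0],"hand": 0},
    {"translation": [0,0,0],"turn": [0,0,0],"hand": 0}
  ]
}}

```text
time: 8.1
ee_pos: [0.4385, 0.2194, 0.2988]
eef_rot: [1.0, 0.006, -0.003, -0.004]
ft_force: [0.9, 0.6, -1.2]
width: 0.0003
```

```bash
python3 - <<'E'
from bench import camera, calibration, readout
import cv2,pickle
c=calibration("wrist"); im=camera("wrist"); pickle.dump(c,open("w3.pkl","wb"))
from h import proj
print(proj(c,[[.479,.289,.069]]))
cv2.imwrite("pics/w3.png",cv2.resize(im[20:270,100:400,::-1],None,fx=2.4,fy=2.4,interpolation=cv2.INTER_CUBIC))
s=readout.read_state();print(s["ft_force"],s["ee_pos"],s["time"])
E
```

```text
[[270.36849073 145.66468618]]
[-0.24240271 -0.32840861  1.03217387] [0.43866184 0.21871513 0.29699415] 8.15
```

View pics/w3.png

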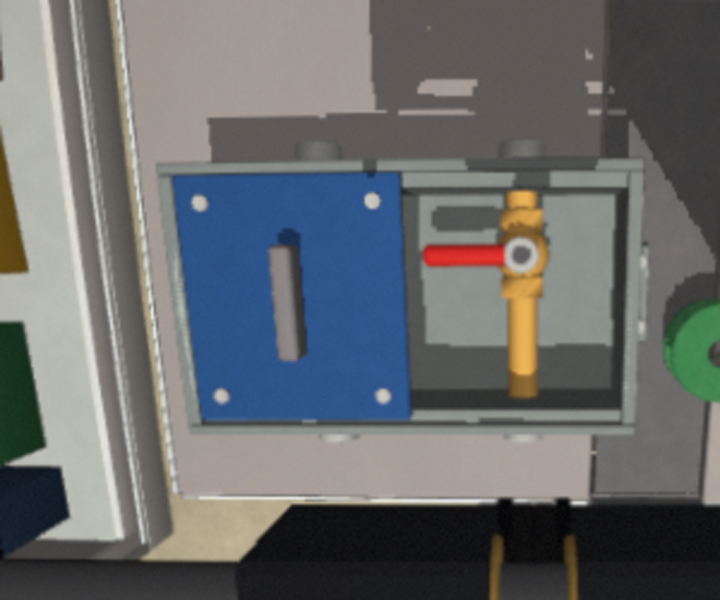

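The handle runs from (428,256) to the pivot at (520,255), square across the pipe, and the cover is at the far end. I'll check both numerically.

```bash
python3 - <<'E'
from h import *
import pickle
c=pickle.load(open("w3.pkl","rb")); q=lambda p:np.array(p)/2.4+[99.7,19.7]
a=ray(c,q((428,256)),.055);b=ray(c,q((520,255)),.055);d=a-b
print("handle angle from -x cw",np.arctan2(d[1],-d[0])+.012, np.hypot(*d[:2]))
r=np.mean([ray(c,q(p),.087) for p in((270,247),(296,247),(305,359),(280,359))],0);print("rib",r,"travel",r[1]-.2335)
print([ray(c,q(p),.069)[:2].round(4) for p in((403,173),(410,417))])
E
```

```text
handle angle from -x cw 1.5635612063191526 0.05069566058939085
rib [0.47917273 0.34915416 0.087     ] travel 0.11565415542135762
[array([0.5453, 0.2903]), array([0.4151, 0.291 ])]
```

Everything checks out: the handle is at about 1.56 rad and the cover has travelled about 116 mm. The arm is clear, so I'm handing in.

```bash
python3 -c "
from bench import order; print(order.close_job())"
```

```text
the job is handed in; nothing more can be done
None
```

The red valve is shut and the job is handed in at about 8.2 s of the 43 s allowed. I slid the blue cover along its ledges to the far (+y) end with the closed fingertips. Then I pushed the red handle round to its stop and lifted the arm clear.

- **Cover:** the last wrist picture puts its travel at about 116 mm of 118, against the 106 needed, lying flat.
- **Red handle:** the same picture puts it at about 1.56 rad, against the 1.45 needed. The contact force jumped to about 30 N when it reached the stop.
- **Peak force:** the highest reading was about 42 N in total at the wrist (limit 120 N), at the fingertips when the cover hit its end wall.
- **Robot:** it stood clear at z ≈ 0.30 m, with about 1 N on the wrist sensor.
- **Not confirmed:** the black handle ended up hidden under the cover, so I could not see it at the end. The fingertips stayed above the cover on that side. The reel was in the last pictures and I saw no sign it had moved, though I took no measurement. I did not look again at the screwdriver, bulb, glue and file, but the arm felt no contact on its way past.
- **Measurements that disagreed:** the free fits put the box's underside 4 to 23 mm below the desk. I took it as z = 0; the box position I used then matched the rib, which I measured separately.

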